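Refit the terminal guard and shut the wiring box

TASK

Close up the open wiring box: lay the yellow terminal guard flat inside it on the two ledges, slots towards the headed pins, and slide it sideways under the pin heads until both slots are fully home on their pins. Then push the hinged cover over and lower it gently, without slamming it, until it is fully shut. Leave the other things on the bench where they are.

Things in the scene. Friction and masses are not known exactly. Their poses are not given: they have to be found in the camera images.
- wiring_box: Off-white plastic electrical box, fixed to the bench, open at the top: 240 (x) x 180 (y) x 90 mm high without its cover, walls 5 mm, inside 230 x 170 mm. Origin: centre of its underside, z up. Four black cable glands stick out 28 mm from its -x end, 42 mm up. The cover is hinged along the top of the -y side. Breakers and terminals inside stay below 56 mm.
- guard_home (a point): Point in the box, at box (38, 0, 58) mm, with the box's axes, where the guard's origin lies when fully home, axes parallel. It is level with the tops of two grey ledges, 25 mm wide, that run the whole inner length of the +y and -y walls and carry the guard. The guard slides home along +x; lay it 30 to 90 mm short of home, clear of the pin heads and walls.
- pin_left (a point): The +y headed pin of the box, at box (78, 45, 58) mm: point on its axis, level with the ledge tops. The black standoff below (18 mm diameter) ends flat at this level; the steel shank is 7 mm in diameter and rises 9 mm to the brass head, 18 mm in diameter, 5 mm thick (top 14 mm above this point).
- pin_right (a point): The -y headed pin, the same, at box (78, -45, 58) mm.
- cover (a joint): Hinge angle of the white cover, rad: 0 = fully shut, grows as it opens (1.57 upright, more = leaning out to the box's -y side, stop at 2.1). Starts at 1.6 to 2.0. Stiff friction hinge (0.42 N m): it stays where it is left; a push of 2 to 5 N near the free edge moves it. Shallow shell, 0.3 kg, 244 (along the hinge) x 184 x 16 mm, rim 11 mm deep; shut, its top is 106 mm above the bench.
- cover_hinge (a point): Middle of the cover's hinge line, at box (0, -94.5, 90) mm. The hinge line is parallel to the box's x axis.
- cover_edge (a point): Middle of the cover's free edge, on its outer face (the face that is on top when shut). It is 186.5 mm from the hinge line measured along the cover, and the outer face lies 16 mm outside the plane through the hinge line. Its z axis is the outward normal of the cover, its +y axis points from the hinge to the free edge. Open, it stands up to 280 mm above the bench.
- guard: Yellow plastic terminal guard, loose (about 0.12 kg): flat plate 120 (x) x 154 (y) x 5 mm, lying on the bench left of the box. Origin: centre of its underside, z up, +x towards its slotted edge. A grip rib, 12 (x) x 60 (y) mm and 26 mm high (top 31 mm above the underside), stands at the middle of its top. In the box it has 8 mm to spare on each y side.
- slot_left (a point): Seat of the guard's +y slot, at guard (40, 45, 0) mm, on the underside; coincides with pin_left when fully home. The slot is open at the +x edge, 12 mm wide, 23.5 mm deep; its mouth flares to 24 mm over the last 12 mm.
- slot_right (a point): Seat of the guard's -y slot, the same, at guard (40, -45, 0) mm; coincides with pin_right when fully home.
- tape_roll: Bystander: roll of tan tape lying flat, 96 mm across, 24 mm high; origin at the centre of its underside.
- screwdriver: Bystander: orange screwdriver 200 mm long, lying on the bench at the right; origin near its middle.
- bottle: Bystander: clear water bottle with blue cap, 66 mm in diameter, 220 mm high, standing at the back; origin at the centre of its foot.
- multimeter: Bystander: red and black multimeter 175 x 85 x 38 mm lying at the right; origin at the centre of its underside.
- data_logger: Bystander: black box 115 x 75 x 26 mm lying behind the guard; origin at the centre of its underside.
- mouse: Bystander: white computer mouse 105 x 60 x 20 mm at the left; origin at the centre of its underside.
Mind the look-alikes: they are no part of the job. Of the things like the guard, leave any that is grey or white; of the rest the larger one is meant.

How it is judged:
On the way:
1. with the cover still open, the guard lies flat on the ledges under the pin heads with both slots home on their pins (within 6 mm) (value of joint cover above 1 rad and horizontal distance between slot_left and pin_left below 0.006 m and horizontal distance between slot_right and pin_right below 0.006 m and z of slot_left in the frame of pin_left below 0.0045 m and z of slot_right in the frame of pin_right below 0.0045 m and angle between guard's own z axis and vertical below 0.06 rad), for 0.2 s.
At the end, for the whole second after the job is handed in: The cover is fully shut (hinge within 0.03 rad of closed, about 5 mm at its edge) and at rest, and the guard under it lies at rest, flat (within 0.06 rad) on the ledges under the pin heads (less than 4.5 mm above the pins' shoulders) with both slots home on their pins (within 6 mm) (value of joint cover below 0.03 rad and velocity of joint cover between -0.05 and 0.05 rad/s and horizontal distance between slot_left and pin_left below 0.006 m and horizontal distance between slot_right and pin_right below 0.006 m and z of slot_left in the frame of pin_left below 0.0045 m and z of slot_right in the frame of pin_right below 0.0045 m and angle between guard's own z axis and vertical below 0.06 rad and linear speed of guard below 0.02 m/s); the robot touches nothing.
It fails at once if the cover is slammed: it closes faster than 2 rad/s in the last 0.5 rad (value of joint cover below 0.5 rad and velocity of joint cover below -2 rad/s).
It fails at once if the tape roll, screwdriver, bottle, multimeter, data logger or mouse is displaced by more than 30 mm (distance of any of tape_roll, screwdriver, bottle, multimeter, data_logger, mouse from where it was at the start of the episode above 0.03 m).
It also fails if it takes over 67 s, if anything falls off the work surface, if the arm or the gripper's body presses on something with over 40 N, if the wrist force passes 120 N, or if a joint passes its speed limit or range.

ROBOT

A 6-joint arm with a two-finger parallel gripper is mounted at the origin on the work surface. World frame = base frame: x ahead of the robot, y to its left, z up, the work surface at z = 0. Lengths are in m, angles in rad, forces in N, time in s.
With the tool pointing down it reaches from about 0.4 to 0.825 m from the base axis. Payload 7 kg.
Tool frame: the origin (TCP) lies at the very end of the fingers, on their centre line; the grasp point (between the pads) lies 19 mm behind it; z points along the fingers, y is the line along which they close (so a half turn about z gives the same grasp; the last joint's range is limited). The gripper opens to 85 mm and grips with 20 to 120 N. Pads are 22 mm wide; open, the fingers measure 114 mm over their backs; the gripper's body (76 mm by 85 mm) begins 54 mm behind the grasp point. The pads swing forward as they close: fully open they stand 13 mm farther back than shut.
Start: joints at [1.452, 0.359, 0.012, 0, -1.224, -0.288], TCP at [0.267, 0.62, 0.231] pointing down, gripper open.
Joint ranges: [-3.07, 3.07], [-1.43, 2.12], [-1.02, 1.25], [-3.03, 1.67], [-3.05, -0], [-3.03, 3.03]. Speed limits (rad/s): [2.39, 2.39, 3.01, 3.14, 3.14, 3.14].

INTERFACE

Orientations are given as a unit quaternion [x, y, z, w].
In Python, from bench import env gives the robot as it stands. The module is installed in compiled form; this text tells all that it offers.
- The arm moves only by the shell command python3 -m pendant 'ROWS' [FORCE]. ROWS is text: rows parted by semicolons, each of 7 numbers parted by spaces: the shift along the world's x, y, z in m, then the turn, a rotation vector about the world's x, y, z in rad, then the closure, from 0 (fully open) to 1 (shut). A call has 1 to 10 rows; each row is the pose to reach, as a shift and turn from the pose commanded when the call began; what a row does not reach only later rows make up. A row lasts 1/12 s, in which the tool goes at most 41.7 mm and 7.16 degrees, less where a joint would pass 70% of its speed; a pose out of reach is approached as far as the arm can. A call with a gripper value outside its range is refused whole. The fingers move at their own pace and stop on an object; FORCE is the grip in N (left out, the last holds). Time passes only in rows, so rows that repeat a pose let the fingers close. It gives the time, the measured TCP pose, the force, the opening and the grip force at its end, in the units of the state.
- env.get_state(): the state, without advancing time (a new reading comes with each control period).
- env.grab_frame(name): name is "scene" or "side" or "wrist"; returns the picture (384x512x3 uint8, red, green, blue); there is no depth.
- env.camera_info(name): a dict with "fovy" (degrees; the focal length in pixels is half the picture's height over the tangent of half this angle, whatever the lens; pixels are square), "cx", "cy" (the principal point, pixels), "cam_to_world" (4x4, takes a point from camera to world coordinates). Camera axes: x right, y up, looking along -z (the intrinsics and any distortion apply to the point x, -y, -z); pixel columns grow to the right and rows downward; lengths in m; the calibration is good to about 2 mm. A picture is of the moment at which its call begins: read the wrist's pose just before it. camera_info takes no time and is no camera call; for the wrist camera it gives the pose at the moment of the call.
- env.sign_off(): hands the job in; it is judged then, once.
Trained networks look in the newest picture that a camera, given by its name, has taken for a name from the list of things; names that differ only in an ending like _2 or _b are one class to them, and where a whole thing is asked for, a point or a joint stands for the part that bears it (a point fixed in the world has none). Each returns a list of dicts, best first, with "confidence" (0 to 1); they miss things now and then, are a little off and sometimes report something else, mostly with a low value. They report only what shows in the picture. A call takes as long as a camera call. They do not tell look-alikes from the thing itself.
- env.boxes_of(camera, query): "xy" ([column, row] in pixels, amid what is visible of it).
- env.trace(camera, query): "mask" (384x512 bool, what is visible of it) and "xy" ([column, row] in pixels, amid what is visible of it).
- env.mark_of(camera, query): "xy" ([column, row] in pixels: a listed point, or the origin of a listed thing).
The state is a dict: "time": time; "q": joint angles; "dq": joint speeds; "effort": joint torques, N m; "tcp_pos": TCP position; "ee_rot": TCP orientation; "contact_force": force on the tool from outside, world axes, zero at the start; "moment": the same for the moment, N m; "finger_gap": opening from 0.0 (shut) to 1.0 (fully open); "grip_force": force on a finger pad.
Only numpy, scipy, OpenCV 4.12 (cv2) and the standard library are available. Lean on these libraries where they do the work, as an engineer would, in place of code of your own. Each camera call takes 0.05 s, during which the arm holds its last target. There are 200 camera calls.

## Working session

There is one attempt and no reset: what is moved stays moved. The work goes in short steps, Python scripts to look and compute and a shell command to move; the robot and the scene stay as the last step left them, time stands still between calls to the robot, and variables do not carry over. Pictures are saved under pics/ and viewed, at most 10 in all, crops included, and the job is handed in when it is done.

```bash
mkdir -p pics; cat > h.py <<'E'
import numpy as np, cv2
from bench import env
from scipy.spatial.transform import Rotation as R
def ray(cam,xy,info=None):
    i=info or env.camera_info(cam); f=192/np.tan(np.radians(i['fovy'])/2)
    T=np.array(i['cam_to_world']); d=T[:3,:3]@np.array([(xy[0]-i['cx'])/f,-(xy[1]-i['cy'])/f,-1])
    return T[:3,3],d
def at(cam,xy,z,info=None):
    o,d=ray(cam,xy,info); return o+d*(z-o[2])/d[2]
def proj(cam,p,info=None):
    i=info or env.camera_info(cam); f=192/np.tan(np.radians(i['fovy'])/2)
    c=np.linalg.inv(np.array(i['cam_to_world']))@np.r_[p,1]
    return i['cx']+f*c[0]/-c[2], i['cy']-f*c[1]/-c[2]
def save(cam,name):
    im=env.grab_frame(cam); cv2.imwrite('pics/'+name,im[:,:,::-1]); return im
E
python3 - <<'E'
from h import *
for c in ['scene','side','wrist']:
    i=env.camera_info(c); print(c,{k:(np.round(v,3).tolist() if k=='cam_to_world' else v) for k,v in i.items()})
a=save('scene','s0.png');b=save('side','d0.png')
cv2.imwrite('pics/both.png',np.vstack([a,b])[:,:,::-1]) 
for c in ['scene','side']:
    for q in ['guard','wiring_box','pin_left','pin_right','guard_home','cover_hinge','cover_edge','slot_left','slot_right']:
        print(c,q,[(np.round(r['xy'],1).tolist(),round(r['confidence'],2)) for r in env.mark_of(c,q)])
s=env.get_state();print(s['time'],s['tcp_pos'],s['ee_rot'],s['contact_force'])
E
```

```text
scene {'fovy': 54.804322476767744, 'cx': 252.34734649959552, 'cy': 196.2849585367408, 'cam_to_world': [[0.864, -0.431, 0.26, 0.823], [0.503, 0.741, -0.445, -0.495], [-0.001, 0.515, 0.857, 1.141], [0.0, 0.0, 0.0, 1.0]]}
side {'fovy': 48.59690575745665, 'cx': 252.6022524174115, 'cy': 191.4504914460644, 'cam_to_world': [[0.715, 0.533, -0.453, -0.156], [-0.699, 0.552, -0.454, -0.649], [0.008, 0.641, 0.768, 1.263], [0.0, 0.0, 0.0, 1.0]]}
wrist {'fovy': 65.94779866830545, 'cx': 256.7058450686734, 'cy': 190.5305359351891, 'cam_to_world': [[-0.395, 0.884, 0.251, 0.33], [-0.919, -0.38, -0.106, 0.592], [0.002, -0.273, 0.962, 0.373], [0.0, 0.0, 0.0, 1.0]]}
scene guard [([219.8, 167.1], 0.93), ([287.6, 158.8], 0.92), ([260.7, 202.9], 0.79)]
scene wiring_box [([235.8, 247.9], 0.59)]
scene pin_left []
scene pin_right [([246.3, 266.4], 0.76), ([242.8, 249.8], 0.19)]
scene guard_home [([244.2, 248.8], 0.64), ([286.4, 159.3], 0.31)]
scene cover_hinge [([212.5, 258.3], 0.97), ([316.4, 225.4], 0.45)]
scene cover_edge [([198.0, 245.2], 0.92), ([213.9, 259.1], 0.46)]
scene slot_left [([261.7, 211.3], 0.8
[... 373 characters left out ...]
iring_box [([279.2, 230.4], 0.91)]
side pin_left [([292.6, 200.4], 0.68)]
side pin_right [([307.4, 216.2], 0.85)]
side guard_home [([289.0, 218.7], 0.61), ([301.3, 232.6], 0.32)]
side cover_hinge [([300.6, 234.9], 0.72)]
side cover_edge [([315.8, 209.5], 0.59)]
side slot_left [([188.9, 167.0], 0.95), ([174.9, 223.1], 0.9), ([163.2, 195.2], 0.76), ([248.0, 203.6], 0.66), ([183.5, 132.9], 0.51)]
side slot_right [([155.0, 212.6], 0.93), ([232.9, 205.9], 0.75), ([193.9, 216.6], 0.75), ([304.4, 216.6], 0.73), ([215.2, 167.8], 0.59), ([301.3, 235.4], 0.52)]
1.0 [0.26704335 0.61990038 0.23131107] [ 9.79391335e-01 -2.01971811e-01 -3.72394298e-06 -1.54209841e-05] [-0.05653604 -0.81288256  0.59401431]
```

View pics/s0.png

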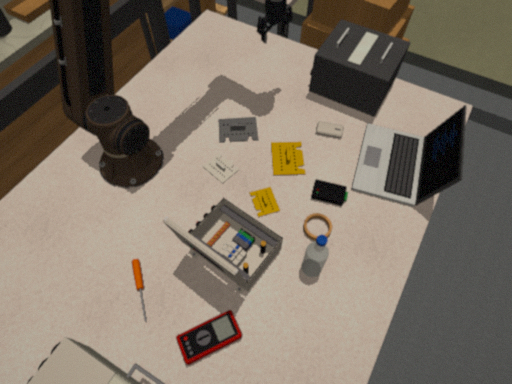

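View pics/d0.png

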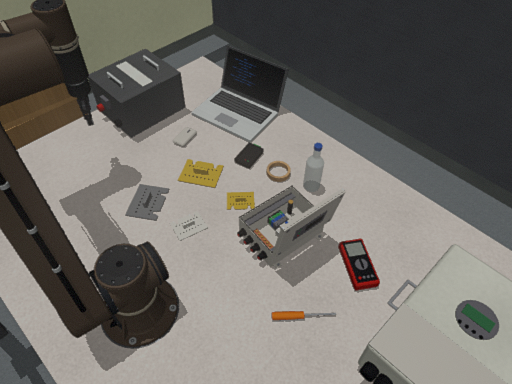

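The scene view shows the larger yellow guard at about (287,158) and the box at about (236,248); the side view has them at (201,174) and (280,230). Grey and white look-alikes and a smaller yellow one lie nearby. The cover leans open towards the box's -y side.

```bash
python3 - <<'E'
from h import *
def tri(a,b):
    A=[];B=[]
    for c,xy in (('scene',a),('side',b)):
        o,d=ray(c,xy);d=d/np.linalg.norm(d);P=np.eye(3)-np.outer(d,d);A.append(P);B.append(P@o)
    return np.linalg.lstsq(np.vstack(A),np.hstack(B),rcond=None)[0].round(3)
print('guard',tri((287.6,158.8),(199.3,174)),at('scene',(287.6,158.8),0),at('side',(199.3,174),0))
print('box',tri((235.8,247.9),(279.2,230.4)))
print('pinr',tri((246.3,266.4),(307.4,216.2)), 'gh',tri((244.2,248.8),(289,218.7)),'hinge',tri((212.5,258.3),(300.6,234.9)),'edge',tri((198,245.2),(315.8,209.5)))
for c,l in (('scene',[(297.9,150.3),(298.7,166)]),('side',[(188.9,167),(215.2,167.8)])):
    for p in l: print(c,at(c,p,0).round(3))
for q in ['tape_roll','bottle','data_logger','multimeter','screwdriver','mouse']:
    r=env.mark_of('scene',q)
    if r: print(q,at('scene',r[0]['xy'],0).round(3))
E
```

```text
guard [ 0.506  0.32  -0.014] [0.50981954 0.30991325 0.        ] [0.49910283 0.31046833 0.        ]
box [ 0.53  -0.101 -0.   ]
pinr [ 0.607 -0.159  0.069] gh [ 0.567 -0.108  0.045] hinge [ 0.514 -0.202  0.099] edge [ 0.514 -0.24   0.272]
scene [0.525 0.366 0.   ]
scene [0.562 0.301 0.   ]
side [0.493 0.369 0.   ]
side [0.567 0.292 0.   ]
tape_roll [0.733 0.11  0.   ]
bottle [ 0.774 -0.041  0.   ]
data_logger [0.708 0.247 0.   ]
multimeter [ 0.611 -0.376  0.   ]
mouse [0.59  0.509 0.   ]
```

```bash
python3 -m pendant '0.03 -0.03 0.05 0 0 -0.1 0;0.05 -0.06 0.05 0 0 -0.2 0;0.07 -0.1 0.05 0 0 -0.3 0;0.1 -0.14 0.05 0 0 -0.4 0;0.12 -0.17 0.05 0 0 -0.5 0;0.14 -0.2 0.05 0 0 -0.6 0;0.16 -0.23 0.05 0 0 -0.66 0;0.18 -0.26 0.05 0 0 -0.66 0;0.2 -0.29 0.05 0 0 -0.66 0;0.22 -0.31 0.05 0 0 -0.66 0'
python3 -m pendant '0 0 0 0 0 0 0;0 0 0 0 0 0 0;0 0 0 0 0 0 0'
python3 - <<'E'
from h import *
i=env.camera_info('wrist'); save('wrist','w1.png')
for q,z in (('guard',0),('slot_left',0),('slot_right',0)):
    print(q,[(np.round(r['xy'],1).tolist(),round(r['confidence'],2),at('wrist',r['xy'],z,i).round(4)) for r in env.mark_of('wrist',q)])
E
```

```text
time: 2.13
tcp_pos: [0.4878, 0.307, 0.282]
ee_rot: [0.861, -0.509, 0.0, -0.0]
contact_force: [-0.3, 0.5, -0.3]
finger_gap: 1.001
grip_force: 0.0
time: 2.38
tcp_pos: [0.4871, 0.3098, 0.2813]
ee_rot: [0.861, -0.509, -0.0, -0.0]
contact_force: [-0.8, 0.6, -0.5]
finger_gap: 1.002
grip_force: 0.0
guard [([424.7, 111.6], 0.97, array([0.3137, 0.142 , 0.    ])), ([371.1, 236.8], 0.72, array([0.2702, 0.3332, 0.    ])), ([243.7, 149.0], 0.59, array([0.5085, 0.3086, 0.    ])), ([215.9, 116.9], 0.36, array([0.5634, 0.288 , 0.    ]))]
slot_left [([423.6, 145.9], 0.9, array([0.2858, 0.1807, 0.    ])), ([221.5, 179.9], 0.84, array([0.5156, 0.3645, 0.    ])), ([341.7, 218.8], 0.8, array([0.3268, 0.3303, 0.    ]))]
slot_right [([214.2, 118.1], 0.86, array([0.5648, 0.2906, 0.    ])), ([396.1, 111.0], 0.73, array([0.3488, 0.1605, 0.    ])), ([336.5, 11.6], 0.71, array([0.4878, 0.0979, 0.    ])), ([400.2, 211.5], 0.62, array([0.2555, 0.2774, 0.    ]))]
```

View pics/w1.png

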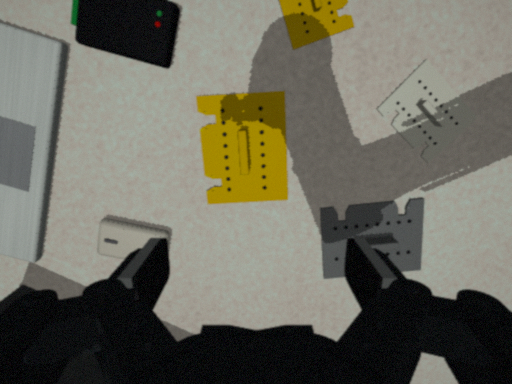

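The wrist view shows the right guard at (245,150), with its slots on the left at (221,180) and (214,118), 89 mm apart as expected. Its yaw is about 33.7° and its origin about (0.5075, 0.3065).

```bash
python3 -m pendant '0.02 -0.003 -0.04 0 0 0.086 0;0.02 -0.003 -0.08 0 0 0.086 0;0.02 -0.003 -0.12 0 0 0.086 0;0.02 -0.003 -0.16 0 0 0.086 0;0.02 -0.003 -0.2 0 0 0.086 0;0.02 -0.003 -0.23 0 0 0.086 0.2;0.02 -0.003 -0.25 0 0 0.086 0.3;0.02 -0.003 -0.262 0 0 0.086 0.3;0.02 -0.003 -0.27 0 0 0.086 0.3;0.02 -0.003 -0.271 0 0 0.086 0.3' 60
python3 -m pendant '0 0 0 0 0 0 0.6;0 0 0 0 0 0 1;0 0 0 0 0 0 1;0 0 0 0 0 0 1;0 0 0 0 0 0 1;0 0 0 0 0 0 1;0 0 0 0 0 0 1;0 0 0 0 0 0 1' 60
```

```text
time: 3.42
tcp_pos: [0.5061, 0.3069, 0.0087]
ee_rot: [0.882, -0.471, -0.0, 0.001]
contact_force: [-0.9, 0.2, -0.3]
finger_gap: 0.698
grip_force: 0.0
time: 4.08
tcp_pos: [0.5077, 0.3076, 0.0117]
ee_rot: [0.882, -0.471, 0.0, -0.001]
contact_force: [-0.9, 0.8, 6.3]
finger_gap: 0.126
grip_force: 60.5
```

```bash
python3 -m pendant '0 0 0.04 0 0 0 1;0 0 0.08 0 0 0 1;0 0 0.12 0 0 0 1;0 -0.03 0.16 0 0 -0.08 1;0 -0.06 0.19 0 0 -0.18 1;-0.01 -0.1 0.19 0 0 -0.28 1;-0.02 -0.14 0.19 0 0 -0.38 1;-0.03 -0.18 0.19 0 0 -0.48 1;-0.04 -0.22 0.19 0 0 -0.58 1;-0.05 -0.26 0.19 0 0 -0.68 1'
python3 -m pendant '-0.002 -0.03 0 0 0 -0.04 1;-0.005 -0.07 0 0 0 -0.04 1;-0.008 -0.11 0 0 0 -0.04 1;-0.008 -0.14 0 0 0 -0.04 1;-0.008 -0.14 0 0 0 -0.04 1;-0.008 -0.14 0 0 0 -0.04 1;-0.008 -0.14 0 0 0 -0.04 1'
python3 - <<'E'
from h import *
i=env.camera_info('wrist'); s=env.get_state(); save('wrist','w2.png')
print(s['tcp_pos'],s['ee_rot'],s['q'])
zg=s['tcp_pos'][2]-.0117
for q,z in (('pin_left',.058),('pin_right',.058),('guard_home',.058),('cover_hinge',.09),('slot_left',zg),('slot_right',zg),('guard',zg)):
    print(q,[(np.round(r['xy'],1).tolist(),round(r['confidence'],2),at('wrist',r['xy'],z,i).round(4)) for r in env.mark_of('wrist',q)])
E
```

```text
time: 4.92
tcp_pos: [0.4569, 0.0493, 0.2007]
ee_rot: [-0.673, 0.74, 0.0, 0.001]
contact_force: [1.1, -0.9, -1.4]
finger_gap: 0.126
grip_force: 59.4
time: 5.5
tcp_pos: [0.4499, -0.0891, 0.2004]
ee_rot: [-0.659, 0.752, 0.0, 0.0]
contact_force: [-0.1, 0.6, -1.1]
finger_gap: 0.122
grip_force: 59.5
[ 0.44990129 -0.0890727   0.20041292] [-6.59215529e-01  7.51954014e-01  2.96900999e-05  2.14393700e-04] [ 2.35780022e-01  2.00294267e-02 -4.90462764e-01 -2.88975846e-04
 -1.05995225e+00 -3.66884987e-01]
pin_left [([100.8, 217.9], 0.93, array([ 0.6139, -0.0701,  0.058 ]))]
pin_right [([83.2, 125.1], 0.71, array([ 0.6049, -0.1629,  0.058 ]))]
guard_home [([135.6, 173.7], 0.69, array([ 0.5673, -0.1108,  0.058 ]))]
cover_hinge [([149.6, 67.5], 0.93, array([ 0.5213, -0.199 ,  0.09  ]))]
slot_left []
slot_right [([185.5, 159.9], 0.89, array([ 0.4815, -0.1364,  0.1887])), ([353.1, 335.1], 0.79, array([ 0.3988, -0.0135,  0.1887]))]
guard [([260.2, 239.3], 0.69, array([ 0.4484, -0.0862,  0.1887])), ([377.0, 321.9], 0.56, array([ 0.3837, -0.0215,  0.1887]))]
```

View pics/w2.png

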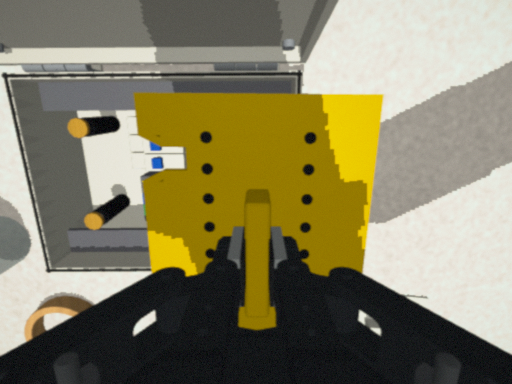

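The wrist view shows the guard firmly held and the pin heads at (78,127) and (94,217). The box rim corners are near (3,73), (300,72) and (47,269). I'll refine the box pose from the heads and the rim.

```bash
python3 - <<'E'
from h import *
i=env.camera_info('wrist')
im=cv2.imread('pics/w2.png'); hsv=cv2.cvtColor(im,cv2.COLOR_BGR2HSV)
m=cv2.inRange(hsv,(8,120,110),(28,255,255)); m[:,125:]=0; m[:100]=0;m[240:]=0
n,l,st,ce=cv2.connectedComponentsWithStats(m)
for k in range(1,n):
    if st[k,4]>60: print(st[k],ce[k],at('wrist',ce[k],.071,i).round(4))
for p in ((3,73),(300,72),(47,269)): print(p,at('wrist',p,.09,i).round(4))
# guard edges (top of plate)
zt=.2004-.0117+.005
for p in ((134,93),(382,96),(150,265)): print(p,at('wrist',p,zt,i).round(4))
# predicted from box pose guess
for nm,pl in (('A',(0.53,-0.1035,-7.5)),):
    c,s=np.cos(np.radians(pl[2])),np.sin(np.radians(pl[2]))
    for b in ((78,45,72),(78,-45,72),(120,-90,90),(-120,-90,90),(120,90,90)):
        b=np.array(b)/1000; w=[pl[0]+c*b[0]-s*b[1],pl[1]+s*b[0]+c*b[1],b[2]]; print(nm,b,np.round(w,4),np.round(proj('wrist',w,i),1))
E
```

```text
[ 67 118  21  20 324] [ 77.31481481 127.5154321 ] [ 0.6037 -0.1603  0.071 ]
[ 84 212  19  18 256] [ 92.9375  220.96875] [ 0.6147 -0.071   0.071 ]
(3, 73) [ 0.6387 -0.209   0.09  ]
(300, 72) [ 0.4037 -0.1796  0.09  ]
(47, 269) [ 0.6599 -0.0347  0.09  ]
(134, 93) [ 0.4989 -0.1713  0.1937]
(382, 96) [ 0.3811 -0.1548  0.1937]
(150, 265) [ 0.512  -0.0802  0.1937]
A [0.078 0.045 0.072] [ 0.6132 -0.0691  0.072 ] [ 94.4 223. ]
A [ 0.078 -0.045  0.072] [ 0.6015 -0.1583  0.072 ] [ 79.7 129.5]
A [ 0.12 -0.09  0.09] [ 0.6372 -0.2084  0.09  ] [ 5.  73.6]
A [-0.12 -0.09  0.09] [ 0.3993 -0.1771  0.09  ] [305.8  74.6]
A [0.12 0.09 0.09] [ 0.6607 -0.0299  0.09  ] [ 47.7 273.5]
```

```bash
python3 -m pendant '0.02 -0.005 0 0 0 0.012 1;0.045 -0.012 0 0 0 0.012 1;0.06 -0.016 -0.02 0 0 0.012 1;0.06 -0.016 -0.05 0 0 0.012 1;0.06 -0.016 -0.08 0 0 0.012 1;0.06 -0.016 -0.08 0 0 0.012 1;0.06 -0.016 -0.08 0 0 0.012 1;0.06 -0.016 -0.08 0 0 0.012 1'
python3 - <<'E'
from h import *
i=env.camera_info('wrist'); s=env.get_state(); im=save('wrist','w3.png')[:,:,::-1].copy()
print(s['tcp_pos'],s['ee_rot'])
zg=s['tcp_pos'][2]-.0117
for q,z in (('pin_left',.058),('pin_right',.058),('slot_left',zg),('slot_right',zg),('guard',zg)):
    print(q,[(np.round(r['xy'],1).tolist(),round(r['confidence'],2),at('wrist',r['xy'],z,i).round(4)) for r in env.mark_of('wrist',q)])
hsv=cv2.cvtColor(im,cv2.COLOR_BGR2HSV)
m=cv2.inRange(hsv,(8,120,110),(28,255,255))
n,l,st,ce=cv2.connectedComponentsWithStats(m)
for k in range(1,n):
    if 60<st[k,4]<1500: print(st[k],ce[k],at('wrist',ce[k],.071,i).round(4))
E
```

```text
time: 6.57
tcp_pos: [0.5111, -0.1049, 0.1218]
ee_rot: [-0.665, 0.747, -0.001, 0.0]
contact_force: [-0.2, -0.3, -0.2]
finger_gap: 0.126
grip_force: 59.4
[ 0.51109744 -0.10487056  0.12176276] [-6.64521606e-01  7.47268736e-01 -6.13873968e-04  3.07080738e-04]
pin_left [([129.8, 261.2], 0.67, array([ 0.6144, -0.0709,  0.058 ]))]
pin_right [([114.6, 141.2], 0.65, array([ 0.6035, -0.1628,  0.058 ]))]
slot_left []
slot_right [([183.1, 157.1], 0.8, array([ 0.5444, -0.1534,  0.1101]))]
guard [([256.0, 238.8], 0.59, array([ 0.5119, -0.1026,  0.1101]))]
[ 92 133  29  26 589] [105.79796265 145.3820034 ] [ 0.6035 -0.1615  0.071 ]
[110 258  25  22 428] [121.87850467 268.57943925] [ 0.6146 -0.0722  0.071 ]
```

View pics/w3.png

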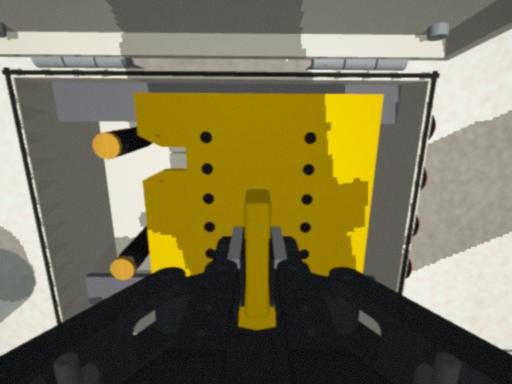

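The guard hovers over the box with its right slot at (183,158) in line with the right pin head at (106,145), 60 mm short. I'm lowering it now.

```bash
python3 -m pendant '0 0 -0.015 0 0 0 1;0 0 -0.03 0 0 0 1;0 0 -0.04 0 0 0 1;0 0 -0.047 0 0 0 1;0 0 -0.05 0 0 0 1;0 0 -0.052 0 0 0 1;0 0 -0.052 0 0 0 1;0 0 -0.052 0 0 0 1'
```

```text
time: 7.53
tcp_pos: [0.5097, -0.105, 0.0697]
ee_rot: [-0.664, 0.747, 0.0, -0.0]
contact_force: [-6.6, 2.4, 12.1]
finger_gap: 0.126
grip_force: 61.3
```

```bash
python3 -m pendant '0.005 -0.0006 0.001 0 0 0 1;0.012 -0.0015 0.001 0 0 0 1;0.02 -0.0025 0.001 0 0 0 1;0.027 -0.0034 0.001 0 0 0 1;0.034 -0.0042 0.001 0 0 0 1;0.04 -0.005 0.001 0 0 0 1;0.04 -0.005 0.001 0 0 0 1'
python3 - <<'E'
from h import *
save('wrist','w4.png')
E
```

```text
time: 8.12
tcp_pos: [0.5516, -0.1104, 0.0697]
ee_rot: [-0.664, 0.747, -0.0, -0.0]
contact_force: [-0.9, -1.2, 5.2]
finger_gap: 0.126
grip_force: 60.4
```

View pics/w4.png

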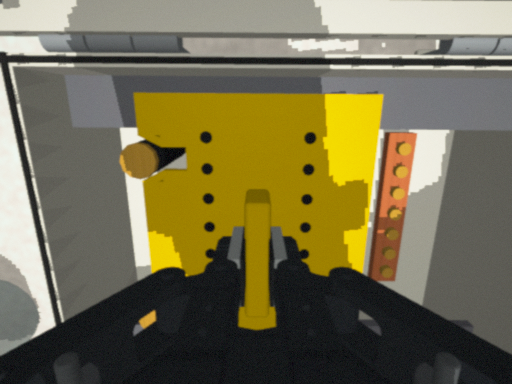

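The right pin head at (140,160) is entering the slot in line with it, so I'll go on until the slots bottom out.

```bash
python3 -m pendant '0.006 -0.0007 0 0 0 0 1;0.011 -0.0014 0 0 0 0 1;0.015 -0.0019 0 0 0 0 1;0.018 -0.0022 0 0 0 0 1;0.018 -0.0022 0 0 0 0 1;0.018 -0.0022 0 0 0 0 1'
```

```text
time: 8.67
tcp_pos: [0.5685, -0.1126, 0.0697]
ee_rot: [-0.664, 0.748, -0.0, -0.0]
contact_force: [-3.7, -0.7, 7.0]
finger_gap: 0.127
grip_force: 60.6
```

```bash
python3 -m pendant '0.001 -0.0001 0 0 0 0 1;0.002 -0.0002 0 0 0 0 1;0.003 -0.0004 0 0 0 0 1;0.003 -0.0004 0 0 0 0 1;0.003 -0.0004 0 0 0 0 1'
python3 - <<'E'
from h import *
i=env.camera_info('wrist'); s=env.get_state(); im=save('wrist','w5.png')[:,:,::-1].copy()
zg=.058
for q,z in (('pin_left',.058),('pin_right',.058),('slot_left',zg),('slot_right',zg),('guard',zg)):
    print(q,[(np.round(r['xy'],1).tolist(),round(r['confidence'],2),at('wrist',r['xy'],z,i).round(4)) for r in env.mark_of('wrist',q)])
E
```

```text
time: 9.08
tcp_pos: [0.5694, -0.1127, 0.0697]
ee_rot: [-0.664, 0.748, 0.001, -0.002]
contact_force: [-11.3, 3.2, 13.9]
finger_gap: 0.126
grip_force: 61.6
pin_left []
pin_right [([178.6, 158.0], 0.71, array([ 0.605 , -0.1611,  0.058 ]))]
slot_left []
slot_right [([181.8, 156.4], 0.61, array([ 0.6032, -0.1617,  0.058 ]))]
guard [([253.8, 238.3], 0.6, array([ 0.5714, -0.1109,  0.058 ])), ([180.9, 155.6], 0.47, array([ 0.6036, -0.1622,  0.058 ]))]
```

View pics/w5.png

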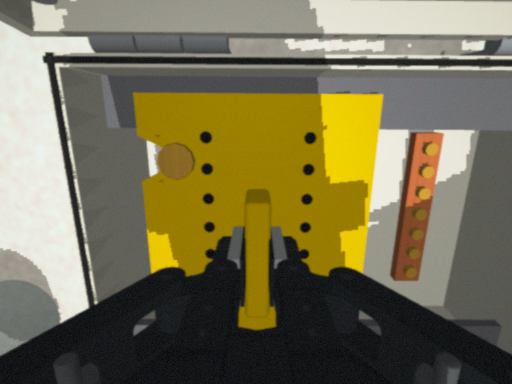

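The force rose to 11 N at the expected home position, and the pin head at (176,161) sits at the slot's end, so the guard is home. Next I release it and retreat upward.

```bash
python3 -m pendant '-0.002 0 0.001 0 0 0 1;-0.002 0 0.001 0 0 0 0.6;-0.002 0 0.001 0 0 0 0.5;-0.002 0 0.001 0 0 0 0.5;-0.002 0 0.001 0 0 0 0.5;-0.002 0 0.02 0 0 0 0.5;-0.002 0 0.05 0 0 0 0.5;-0.002 0 0.09 0 0 0 0.5;-0.002 0 0.13 0 0 0 0.5;-0.002 0 0.16 0 0 0 0.5'
python3 - <<'E'
from h import *
i=env.camera_info('wrist'); s=env.get_state(); im=save('wrist','w6.png')[:,:,::-1].copy()
print(s['tcp_pos'],s['q'],s['contact_force'])
for q,z in (('pin_left',.058),('pin_right',.058),('slot_left',.058),('slot_right',.058),('guard',.058)):
    print(q,[(np.round(r['xy'],1).tolist(),round(r['confidence'],2),at('wrist',r['xy'],z,i).round(4)) for r in env.mark_of('wrist',q)])
env.grab_frame('scene');env.grab_frame('side')
a=env.mark_of('scene','cover_edge');b=env.mark_of('side','cover_edge');print([(r['xy'],r['confidence']) for r in a+b])
# predicted edge pixels vs theta
c,sn=np.cos(np.radians(-7.1)),np.sin(np.radians(-7.1))
for th in (1.6,1.7,1.8,1.9,2.0):
    y=-.0945+.1865*np.cos(th)-.016*np.sin(th);z=.09+.1865*np.sin(th)+.016*np.cos(th)
    w=[.5318-sn*y,-.1065+c*y,z];print(th,np.round(w,3),np.round(proj('scene',w),1),np.round(proj('side',w),1))
E
```

```text
time: 10.22
tcp_pos: [0.5699, -0.1128, 0.2328]
ee_rot: [-0.664, 0.747, -0.001, 0.001]
contact_force: [1.2, -0.4, -0.4]
finger_gap: 0.5
grip_force: 0.0
[ 0.56992618 -0.11276596  0.2327975 ] [ 1.41641775e-01  2.02359783e-01 -2.01494551e-01  8.52929736e-04
 -1.16420964e+00 -2.59693941e-01] [ 1.15356353 -0.44311092 -0.42487006]
pin_left [([223.3, 213.4], 0.91, array([ 0.6137, -0.0705,  0.058 ]))]
pin_right [([220.0, 130.8], 0.86, array([ 0.6035, -0.1624,  0.058 ]))]
slot_left [([225.7, 207.3], 0.62, array([ 0.6099, -0.0774,  0.058 ])), ([299.8, 276.0], 0.59, array([0.5333, 0.0201, 0.058 ])), ([469.0, 333.3], 0.55, array([0.3234, 0.1284, 0.058 ]))]
slot_right [([424.9, 324.0], 0.69, array([0.3803, 0.1075, 0.058 ])), ([223.6, 131.9], 0.6, array([ 0.5999, -0.1608,  0.058 ]))]
guard [([259.5, 175.0], 0.75, array([ 0.5676, -0.1102,  0.058 ])), ([306.6, 301.3], 0.75, array([0.5277, 0.0566, 0.058 ])), ([450.8, 310.0], 0.72, array([0.3488, 0.0901, 0.058 ]))]
[([201.4, 247.7], 0.97), ([318.1, 209.6], 0.63)]
1.6 [ 0.517 -0.222  0.276] [202.8 240.1] [311.5 204.1]
1.7 [ 0.515 -0.24   0.273] [198.1 245.9] [315.7 208.7]
1.8 [ 0.513 -0.258  0.268] [193.6 251.9] [319.7 213.7]
1.9 [ 0.511 -0.275  0.261] [189.3 258.1] [323.5 218.9]
2.0 [ 0.509 -0.292  0.253] [185.3 264.3] [327.1 224.3]
```

View pics/w6.png

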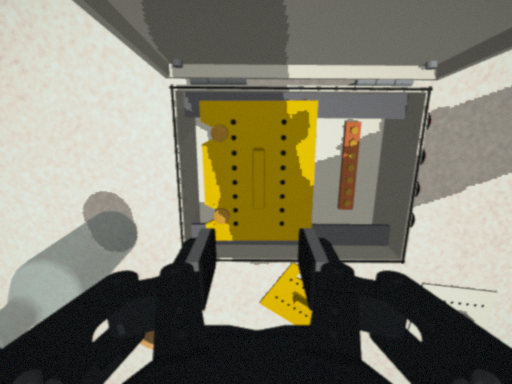

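The guard sits home: both pin heads are at its slot ends at (220,132) and (222,215), in the wrist view. The cover is at about 1.68 rad. I'll go up over it with the fingers shut and get behind its outer face.

```bash
python3 -m pendant '0 0 0.04 0 0 0 1;-0.005 -0.01 0.08 0 0 0 1;-0.015 -0.04 0.11 0 0 0 1;-0.025 -0.07 0.11 0 0 0 1;-0.035 -0.1 0.11 0 0 0 1;-0.045 -0.135 0.11 0 0 0 1;-0.055 -0.165 0.11 0 0 0 1;-0.061 -0.182 0.09 0 0 0 1;-0.061 -0.182 0.05 0 0 0 1;-0.061 -0.182 0.02 0 0 0 1'
python3 -m pendant '0 0 0 0 0 0 1;0 0 0 0 0 0 1;0 0 0 0 0 0 1'
python3 - <<'E'
from h import *
p=env.get_state()['tcp_pos']
c,sn=np.cos(np.radians(-7.1)),np.sin(np.radians(-7.1)); r=.170
for th in np.arange(1.7,-.01,-.1):
    y=-.0945+r*np.cos(th)-.016*np.sin(th)-.011;z=.09+r*np.sin(th)+.016*np.cos(th)
    print(round(th,2),np.round(np.array([.5318-sn*y,-.1065+c*y,z])-p,3))
E
```

```text
time: 11.55
tcp_pos: [0.5071, -0.2956, 0.247]
ee_rot: [-0.663, 0.748, 0.0, 0.0]
contact_force: [0.8, 0.4, -1.6]
finger_gap: -0.004
grip_force: 0.0
time: 11.8
tcp_pos: [0.5091, -0.295, 0.2511]
ee_rot: [-0.664, 0.747, -0.001, -0.0]
contact_force: [1.0, 0.3, 0.4]
finger_gap: -0.001
grip_force: 0.0
1.7 [0.005 0.046 0.005]
1.6 [0.007 0.063 0.008]
1.5 [0.009 0.08  0.01 ]
1.4 [0.011 0.097 0.009]
1.3 [0.013 0.114 0.007]
1.2 [0.015 0.13  0.003]
1.1 [ 0.017  0.146 -0.002]
1.0 [ 0.019  0.162 -0.009]
0.9 [ 0.021  0.176 -0.018]
0.8 [ 0.023  0.19  -0.028]
0.7 [ 0.024  0.203 -0.039]
0.6 [ 0.026  0.214 -0.052]
0.5 [ 0.027  0.224 -0.066]
0.4 [ 0.028  0.233 -0.08 ]
0.3 [ 0.029  0.24  -0.096]
0.2 [ 0.03   0.246 -0.112]
0.1 [ 0.03   0.25  -0.128]
-0.0 [ 0.031  0.252 -0.145]
```

```bash
python3 -m pendant '0.003 0.025 0.003 0 0 0 1;0.005 0.046 0.005 0 0 0 1;0.006 0.055 0.007 0 0 0 1;0.007 0.063 0.008 0 0 0 1;0.008 0.072 0.009 0 0 0 1;0.009 0.08 0.01 0 0 0 1;0.01 0.089 0.01 0 0 0 1;0.011 0.097 0.009 0 0 0 1;0.012 0.106 0.008 0 0 0 1;0.013 0.114 0.007 0 0 0 1'
python3 - <<'E'
from h import *
env.grab_frame('scene');env.grab_frame('side')
a=env.mark_of('scene','cover_edge');b=env.mark_of('side','cover_edge');print([(r['xy'],r['confidence']) for r in a+b])
c,sn=np.cos(np.radians(-7.1)),np.sin(np.radians(-7.1))
for th in (1.1,1.2,1.3,1.4,1.5):
    y=-.0945+.1865*np.cos(th)-.016*np.sin(th);z=.09+.1865*np.sin(th)+.016*np.cos(th)
    w=[.5318-sn*y,-.1065+c*y,z];print(th,np.round(proj('scene',w),1),np.round(proj('side',w),1))
E
```

```text
time: 12.63
tcp_pos: [0.5212, -0.1797, 0.2561]
ee_rot: [-0.664, 0.748, 0.0, 0.0]
contact_force: [0.4, -2.8, 0.2]
finger_gap: -0.0
grip_force: 1.1
[([217.7, 223.8], 0.68), ([298.6, 192.0], 0.7)]
1.1 [226.  216.9] [291.  187.9]
1.2 [221.6 220.6] [294.9 190.1]
1.3 [217.  224.7] [299.  192.9]
1.4 [212.3 229.4] [303.1 196.2]
1.5 [207.5 234.5] [307.4 199.9]
```

```bash
python3 -m pendant '0.002 0.016 -0.004 0 0 0 1;0.004 0.032 -0.009 0 0 0 1;0.006 0.048 -0.016 0 0 0 1;0.007 0.055 -0.02 0 0 0 1;0.008 0.062 -0.025 0 0 0 1;0.009 0.069 -0.03 0 0 0 1;0.01 0.076 -0.035 0 0 0 1;0.01 0.082 -0.04 0 0 0 1;0.011 0.089 -0.046 0 0 0 1;0.012 0.095 -0.052 0 0 0 1'
python3 -m pendant '0.001 0.005 -0.007 0 0 0 1;0.001 0.01 -0.014 0 0 0 1;0.002 0.015 -0.021 0 0 0 1;0.002 0.019 -0.028 0 0 0 1;0.003 0.023 -0.036 0 0 0 1;0.003 0.026 -0.044 0 0 0 1;0.004 0.029 -0.052 0 0 0 1;0.004 0.032 -0.06 0 0 0 1;0.005 0.033 -0.068 0 0 0 1;0.005 0.034 -0.076 0 0 0 1'
```

```text
time: 13.67
tcp_pos: [0.5331, -0.0851, 0.2037]
ee_rot: [-0.664, 0.748, 0.0, -0.0]
contact_force: [0.2, -2.1, -0.4]
finger_gap: 0.004
grip_force: 0.7
time: 14.5
tcp_pos: [0.5383, -0.0513, 0.1274]
ee_rot: [-0.664, 0.748, 0.0, -0.0]
contact_force: [0.5, 0.8, 1.6]
finger_gap: -0.0
grip_force: 0.6
```

```bash
python3 -m pendant '0 0.001 -0.006 0 0 0 1;0 0.002 -0.011 0 0 0 1;0 0.002 -0.016 0 0 0 1;0 0.002 -0.02 0 0 0 1;0 0.002 -0.023 0 0 0 1;0 0.002 -0.025 0 0 0 1;0 0.002 -0.025 0 0 0 1;0 0.002 -0.025 0 0 0 1'
```

```text
time: 15.17
tcp_pos: [0.5382, -0.0496, 0.1059]
ee_rot: [-0.665, 0.747, -0.001, 0.0]
contact_force: [-10.4, 3.1, 23.8]
finger_gap: 0.002
grip_force: 12.4
```

At z = 0.106 the cover stops firm, which is its shut height. I'll back off and check.

```bash
python3 -m pendant '0 0 0.01 0 0 0 1;0 0 0.03 0 0 0 1;0 0 0.06 0 0 0 1;0 0 0.1 0 0 0 1;0 0 0.14 0 0 0 1;-0.03 0 0.17 0 0 0 1;-0.06 0 0.17 0 0 0 1;-0.06 0 0.17 0 0 0 1;-0.06 0 0.17 0 0 0 1'
python3 - <<'E'
from h import *
a=save('side','d7.png'); b=env.grab_frame('scene')
cv2.imwrite('pics/f.png',cv2.resize(np.hstack([a[100:300,170:400],b[130:330,130:360]]),None,fx=1.7,fy=1.7)[:,:,::-1])
a=env.mark_of('scene','cover_edge');b=env.mark_of('side','cover_edge');print([(r['xy'],r['confidence']) for r in a+b])
c,sn=np.cos(np.radians(-7.1)),np.sin(np.radians(-7.1))
for th in (0,.05,.1):
    y=-.0945+.1865*np.cos(th)-.016*np.sin(th);z=.09+.1865*np.sin(th)+.016*np.cos(th)
    w=[.5318-sn*y,-.1065+c*y,z];print(th,np.round(proj('scene',w),1),np.round(proj('side',w),1))
print(env.get_state()['contact_force'])
E
```

```text
time: 15.92
tcp_pos: [0.4772, -0.0497, 0.2746]
ee_rot: [-0.664, 0.748, -0.001, 0.001]
contact_force: [0.4, -0.1, 1.0]
finger_gap: -0.005
grip_force: 0.0
[([251.8, 212.6], 0.58), ([266.5, 196.6], 0.89)]
0 [252.4 214.3] [266.  196.8]
0.05 [252.2 213.2] [266.2 195.3]
0.1 [251.9 212.1] [266.6 193.8]
[-0.0262534  -0.31652351  0.62360852]
```

View pics/f.png

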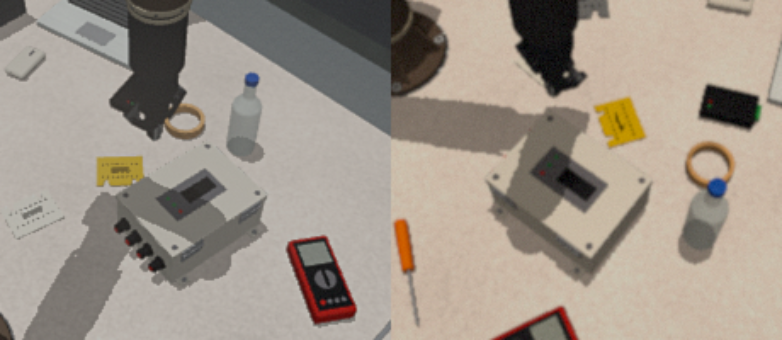

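Both views show the cover fully shut, the robot clear of everything and the bystanders in place.

```bash
python3 -c "
from bench import env
print(env.sign_off())"
```

```text
the job is handed in; nothing more can be done
None
```

The guard is home on both pins, the cover was lowered gently until fully shut, and the job is handed in at about 16 s of the 67 s allowed. No verdict came back from the hand-in.

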